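Level the casting board and hold the spirit level down

ROBOT

A 7-joint arm with a two-finger parallel gripper is mounted at the origin on a cart in front of the work surface, level with it; the furniture and walls round the work are solid. World frame = base frame: x ahead of the robot, y to its left, z up, the work surface at z = 0. Lengths are in m, angles in rad, forces in N, time in s.
With the tool pointing down it reaches from about 0.425 to 0.925 m from the base axis. Payload 6.8 kg.
Tool frame: the origin (TCP) lies on the mounting face of the last link; the fingertips stand 173 mm ahead of it and the grasp point (between the pads) lies 155 mm ahead of it; z points along the fingers, y is the line along which they close (so a half turn about z gives the same grasp; the last joint's range is limited). The gripper opens to 85 mm and grips with 20 to 120 N. Pads are 22 mm wide; open, the fingers measure 114 mm over their backs; the gripper's body (76 mm by 85 mm) begins 54 mm behind the grasp point. The pads swing forward as they close: fully open they stand 13 mm farther back than shut.
Start: joints at [1.156, 0.477, 0.022, 1.555, -0.011, 1.109, -0.083], TCP at [0.204, -0.643, 0.405] pointing down, gripper open.
Joint ranges: [-2.96, 2.96], [-0.34, 2.1], [-1.41, 1.46], [0.24, 2.44], [-1.37, 4.51], [0.17, 1.92], [-2.96, 2.96]. Speed limits (rad/s): [2.39, 2.39, 3.14, 3.14, 3.14, 3.14, 3.14].

INTERFACE

Orientations are given as a rotation vector (axis times angle).
In Python, from bench import r gives the robot as it stands.
- The arm moves only by the tool arm_command, never from a script. Its argument "plan" is a list of rows, each an object of numbers: "claw": the closure, from 0 (fully open) to 1 (shut); "tx", "ty", "tz": the shift along the tool's x, y, z in m; "ax", "ay", "az": the turn, a rotation vector about the tool's x, y, z in degrees. A call has exactly 10 rows; each row shifts and turns the commanded pose from where the row before left it, along the tool's axes as they then stand; what a row does not reach is not made up. A row lasts 1/12 s, in which the tool goes at most 41.7 mm and 7.16 degrees, less where a joint would pass 70% of its speed; a pose out of reach is approached as far as the arm can. A call is refused whole if a number of a shift passes 0.0417 or a number of a turn 7.16, either way. A call with a gripper value outside its range is refused whole. The fingers move at their own pace and stop on an object; "squeeze" is the grip in N (left out, the last holds). Time passes only in rows, so rows that do not move let the fingers close, or fill a call up. It gives the time, the measured TCP pose, the force, the opening and the grip force at its end, in the units of the state.
- r.get_obs(): the state, without advancing time (a new reading comes with each control period).
- r.grab_frame(name): name is "scene" or "top" or "wrist"; returns the picture (480x640x3 uint8, red, green, blue); there is no depth.
- r.camera_model(name): a dict with "fx", "fy", "cx", "cy" (pixels), "position" and "orientation" of the camera in the world; the wrist camera has in their place "tool_from_camera" (4x4, takes a point from camera to tool coordinates, whose origin is the TCP and whose axes are the flange's). Camera axes: x right, y up, looking along -z (the intrinsics and any distortion apply to the point x, -y, -z); pixel columns grow to the right and rows downward; lengths in m; the calibration is good to about 2 mm. A picture is of the moment at which its call begins: read the wrist's pose just before it. camera_model takes no time and is no camera call.
- r.hand_in(): hands the job in; it is judged then, once.
Trained networks look in the newest picture that a camera, given by its name, has taken for a name from the list of things; names that differ only in an ending like _2 or _b are one class to them, and where a whole thing is asked for, a point or a joint stands for the part that bears it (a point fixed in the world has none). Each returns a list of dicts, best first, with "confidence" (0 to 1); they miss things now and then, are a little off and sometimes report something else, mostly with a low value. They report only what shows in the picture. A call takes as long as a camera call.
- r.boxes_of(target, camera): "location" ([x, y, z] in m, in the coordinates of the camera as it stood for that picture, good to about 4 mm: the middle of the surface that is visible of it).
- r.tip_of(target, camera): "location" ([x, y, z] in m, in the coordinates of the camera as it stood for that picture, good to about 4 mm: a listed point, or the origin of a listed thing).
The state is a dict: "clock": time; "joints": joint angles; "qvel": joint speeds; "tau": joint torques, N m; "tcp_pos": TCP position; "orientation": TCP orientation; "contact_force": force on the tool from outside, world axes, zero at the start; "moment": the same for the moment, N m; "grip_width": finger opening in m; "gripper_force": force on a finger pad.
Only numpy, scipy, OpenCV 4.12 (cv2) and the standard library are available. Lean on these libraries where they do the work, as an engineer would, in place of code of your own. Each camera call takes 0.05 s, during which the arm holds its last target. There are 200 camera calls.

TASK

The casting board has to be level before plaster is poured on it. First set the spirit level down gently, upright, on the middle of the board, lengthwise so that it points at the screw foot, and let go of it; then turn the black knob of the screw foot until the bubble rests centred between the two lines. Last, press the spirit level down on the board from above with a steady push of about 8 N, bubble still centred, and finish while still pressing, without letting go, so that I can run up the lock nut; tip nothing over and leave the things lying around the board where they are.

Things in the scene. Friction and masses are not known exactly. Their poses are not given: they have to be found in the camera images.
- level: aluminium spirit level standing on its flat base: 150 long, 24 wide, 44 high, 0.3 kg. Origin at the centre of its underside, x along its length, z up. The vial (63 long) is let into the middle of its top; either side of it, 34 to 73 from the middle, is plain flat top rail. Take it from above across its width.
- bubble (a joint): position in metres of the 15 mm long bubble along the vial, positive toward the level's own +x; 0 = midway between the two lines (within +-0.002 it is between them), stops at +-0.019. It runs to the higher end, 1.6 mm per mrad of tilt, and takes about 2 s to rest. On the table top it reads 0.
- board: grey laminated casting board, 250 x 120 x 18, top face 32 above the table; two fixed feet near one end, the screw foot on an aluminium lug beyond the other. Origin between the fixed feet, 14 above the table; x lengthwise toward the screw foot (board's middle at x = 105, screw axis at 250), z up. It tilts about the fixed feet only (up to 1 degree); at the start the screw foot's end is too low.
- board_mid (a point): the middle of the board's top face, 32 above the table; axes as the board's. The level is to stand here, its length along x, within 25 mm and 8 degrees.
- knob_grip (a point): on the vertical screw axis at half height of the black fluted knob, 74 above the table. Knob: round, 44 across, 64 to 85 above the table, lug 27 below it; it stays at this height and where it is left (0.06 Nm). Clockwise from above raises this end of the board 5 mm a turn and moves the bubble 5.1 mm per rad toward the screw foot. At the start 1.1 to 2.8 rad clockwise are needed: regrasp.
- brush: bystander: flat wooden brush, 30 x 198 x 13, lying on the table; origin at the centre of its underside, y along its length
- jar: bystander: brown glass jar with black cap, 58 across, 96 high, behind the board; origin at the centre of its underside
- cup: bystander: blue mixing cup, 89 across, 62 high, behind the board; origin at the centre of its underside
- star: bystander: white plaster star, 52 x 50 x 13, lying on the table; origin at the centre of its underside

How it is judged:
On the way, in this order (a step that is already met when the one before it is completed fails the run):
1. the spirit level stands upright along the middle of the board, let go of (x of level in the frame of board_mid between -0.025 and 0.025 m and y of level in the frame of board_mid between -0.025 and 0.025 m and z of level in the frame of board_mid between -0.004 and 0.004 m and angle between the x axis of level and the x axis of board, either way round below 0.15 rad and angle between level's own z axis and vertical below 0.05 rad and contact force between the fingers and level below 0.2 N), for 0.3 s.
2. the screw foot has been turned so that the board is level and the bubble rests between the lines, with the spirit level standing free on the board (all of step 1 and value of joint bubble between -0.002 and 0.002 m and angle between board's own z axis and vertical below 0.002 rad), for 0.5 s.
At the end, for the whole second after the job is handed in: the level stands upright on the board within 25 mm of its middle both ways and 0.15 rad of lengthwise; board within 2 mrad of level, bubble within 2 mm of centre; the fingers still press on the level (over 3 N) and it bears on the board with 6 to 30 N (x of level in the frame of board_mid between -0.025 and 0.025 m and y of level in the frame of board_mid between -0.025 and 0.025 m and z of level in the frame of board_mid between -0.004 and 0.004 m and angle between the x axis of level and the x axis of board, either way round below 0.15 rad and angle between level's own z axis and vertical below 0.05 rad and value of joint bubble between -0.002 and 0.002 m and angle between board's own z axis and vertical below 0.002 rad and contact force between the fingers and level above 3 N and contact force between level and board between 6 and 30 N and linear speed of level below 0.01 m/s); the arm keeps its last pose, push and grip.
It fails at once if the spirit level tips over (angle between level's own z axis and vertical above 0.35 rad).
It fails at once if the level is dropped from more than a few millimetres (contact force between the fingers and level below 0.1 N and linear speed of level above 0.35 m/s).
It fails at once if the brush, jar, cup or star is moved more than 30 mm or tipped (distance of any of brush, jar, cup, star from where it was at the start of the episode above 0.03 m or angle between any of brush, jar, cup, star's own z axis and vertical above 0.5 rad).
It also fails if it takes over 72 s, if anything falls off the work surface, if the arm or the gripper's body presses on something with over 40 N, if the wrist force passes 120 N, or if a joint passes its speed limit or range.

## Working session

There is one attempt and no reset: what is moved stays moved. The work goes in short steps, Python scripts to look and compute and a tool call to move; the robot and the scene stay as the last step left them, time stands still between calls to the robot, and variables do not carry over. Pictures are saved under pics/ and viewed, at most 10 in all, crops included, and the job is handed in when it is done.

Besides the shell and the picture viewer there is one more tool, called as a command line: name --argument value ..., lists and objects as JSON in quotes. arm_command: Moves the arm, as the interface text tells. Its arguments: {"type":"object","properties":{"plan":{"type":"array","items":{"type":"object","properties":{"claw":{"type":"number"},"tx":{"type":"number"},"ty":{"type":"number"},"tz":{"type":"number"},"ax":{"type":"number"},"ay":{"type":"number"},"az":{"type":"number"}}}},"squeeze":{"type":"number"}},"required":["plan"]}

```bash
ls; mkdir -p pics; cat > h.py <<'E'
from bench import r
import numpy as np, cv2
from scipy.spatial.transform import Rotation as R
np.set_printoptions(precision=4,suppress=True)
def rot(o):
    o=np.array(o,float)
    return o if o.shape==(3,3) else R.from_rotvec(o).as_matrix()
def campose(c,obs=None):
    m=r.camera_model(c)
    if 'tool_from_camera' in m:
        obs=obs or r.get_obs(); T=np.eye(4);T[:3,:3]=rot(obs['orientation']);T[:3,3]=obs['tcp_pos']
        return m,T@np.array(m['tool_from_camera'])
    T=np.eye(4);T[:3,:3]=rot(m['orientation']);T[:3,3]=m['position'];return m,T
def world(c,p,T): return T[:3,:3]@np.array(p)+T[:3,3]
def proj(c,P,m,T):
    q=T[:3,:3].T@(np.array(P)-T[:3,3]); return np.array([m['cx']+m['fx']*q[0]/-q[2], m['cy']-m['fy']*q[1]/-q[2]])
def ray(c,uv,z,m,T):
    d=T[:3,:3]@np.array([(uv[0]-m['cx'])/m['fx'],-(uv[1]-m['cy'])/m['fy'],-1]); return T[:3,3]+d*(z-T[2,3])/d[2]
def snap(c,name):
    obs=r.get_obs(); im=r.grab_frame(c); m,T=campose(c,obs)
    cv2.imwrite(f'pics/{name}.png',im[:,:,::-1]); return im,m,T,obs
E
python3 - <<'E'
from h import *
for c in ['top','scene']:
    im,m,T,o=snap(c,c+'0')
    print(c,m)
    for t in ['level','board','board_mid','knob_grip','brush','jar','cup','star']:
        for f in ['tip_of','boxes_of']:
            if f=='boxes_of' and t not in('level','board'): continue
            for d in getattr(r,f)(t,c)[:2]: print(t,f,round(d['confidence'],2),world(c,d['location'],T))
print(o)
E
```

```text
pics
top {'fx': 594.1143923562089, 'fy': 594.1143923562089, 'cx': 328.8720920979966, 'cy': 239.70739335870516, 'position': array([0.4838, 0.2781, 1.2038]), 'orientation': array([ 0.1017, -0.06  , -1.5691])}
level tip_of 0.82 [ 0.5088  0.1333 -0.0042]
level boxes_of 0.79 [0.5115 0.1361 0.0428]
board tip_of 0.62 [0.67   0.2619 0.0128]
board tip_of 0.57 [ 0.7058  0.1311 -0.0004]
board boxes_of 0.97 [0.5654 0.2729 0.0318]
board_mid tip_of 0.97 [0.567  0.2686 0.0385]
knob_grip tip_of 0.57 [0.6736 0.4275 0.0033]
knob_grip tip_of 0.25 [0.7904 0.1412 0.0016]
brush tip_of 0.63 [ 0.5037  0.4484 -0.0024]
jar tip_of 0.68 [ 0.7902  0.1424 -0.0012]
cup tip_of 0.7 [0.6743 0.4278 0.0014]
star tip_of 0.83 [ 0.7054  0.1271 -0.0016]
scene {'fx': 622.8063731658135, 'fy': 622.8063731658135, 'cx': 318.60624071660436, 'cy': 248.66054592083572, 'position': array([1.0342, 0.0724, 0.9201]), 'orientation': array([0.4473, 0.2731, 1.1145])}
level tip_of 0.94 [0.5105 0.1321 0.002 ]
level tip_of 0.72 [ 0.668   0.4329 -0.    ]
level boxes_of 0.91 [0.5171 0.1294 0.0438]
board tip_of 0.74 [0.705  0.1291 0.0019]
board
[... 154 characters left out ...]
0.2765 0.073 ]
brush tip_of 0.96 [0.5001 0.4446 0.0049]
jar tip_of 0.64 [ 0.786   0.1462 -0.0056]
cup tip_of 0.85 [0.6686 0.4353 0.0009]
star tip_of 0.87 [0.7065 0.1254 0.0007]
{'clock': 0.55, 'joints': array([ 1.1559,  0.477 ,  0.0224,  1.5554, -0.0115,  1.1093, -0.0831]), 'qvel': array([ 0.001 , -0.0006,  0.0004, -0.0007, -0.0001,  0.0038, -0.0007]), 'tau': array([ -0.0008, -59.5908,   1.6048, -28.136 ,   0.0123,   0.0022,
        -0.    ]), 'tcp_pos': array([ 0.2038, -0.6435,  0.4047]), 'orientation': array([-3.1047, -0.48  ,  0.    ]), 'contact_force': array([-0.6172, -0.4845, -1.1155]), 'moment': array([-0.0391, -0.0156,  0.0794]), 'gripper_force': 0.0, 'grip_width': 0.0850434707497815}
```

View pics/top0.png

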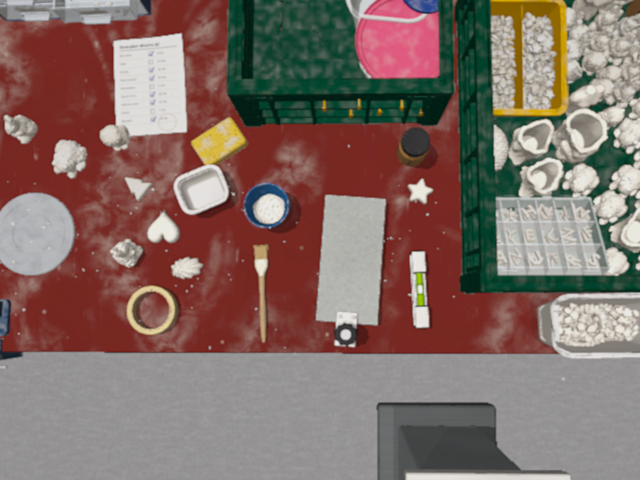

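View pics/scene0.png

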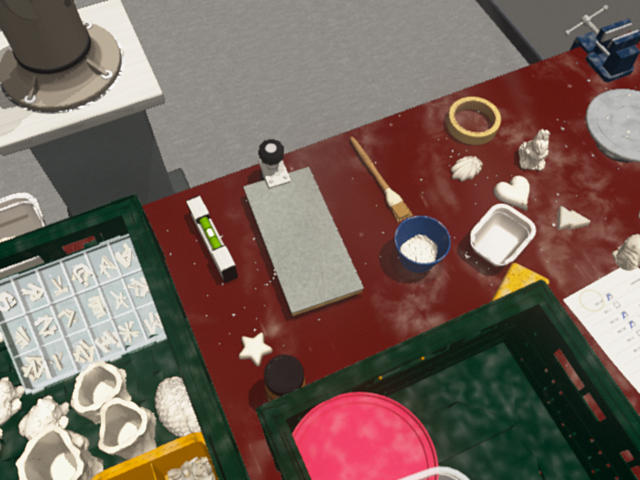

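The top view shows the board (350,258) with its screw foot and knob at (346,334), the level at (419,289), star (420,191), jar (415,147), cup (267,205) and brush (262,290). Next to the level is a green bin, near corner at about (463,290). The scene view agrees, with the knob at (271,150), so the detections are plausible.

```bash
python3 - <<'E'
from h import *
mt,Tt=campose('top'); ms,Ts=campose('scene')
def tri(a,b):
    def l(m,T,u): 
        d=T[:3,:3]@np.array([(u[0]-m['cx'])/m['fx'],-(u[1]-m['cy'])/m['fy'],-1]);return T[:3,3],d/np.linalg.norm(d)
    p,d=l(mt,Tt,a);q,e=l(ms,Ts,b)
    s=np.linalg.lstsq(np.c_[d,-e],q-p,rcond=None)[0]; return (p+s[0]*d+q+s[1]*e)/2,np.linalg.norm(p+s[0]*d-q-s[1]*e)
print('bin corner',tri((463,291),(136,198)))
print('knob',tri((346,334),(271,148)))
e=[ray('top',u,.044,mt,Tt) for u in [(418,253),(421.5,327)]]
print('level ends',e,np.degrees(np.arctan2(*(e[0]-e[1])[[1,0]])), (e[0]+e[1])/2)
e=[ray('top',u,.032,mt,Tt) for u in [(325,196),(386,199),(317,321),(379,326)]]
print('board corners',*e,np.mean(e,0)); print([np.degrees(np.arctan2(*(e[i]-e[i+2])[[1,0]])) for i in (0,1)])
print('knob top', ray('top',(346,334),.085,mt,Tt), ray('scene',(271,147),.085,ms,Ts))
o=r.get_obs(); print(rot(o['orientation']),o['clock'],o['contact_force'])
E
```

```text
bin corner (array([0.4983, 0.062 , 0.1806]), np.float64(0.028544052595244822))
knob (array([0.4235, 0.2767, 0.0892]), np.float64(0.002084280161072933))
level ends [array([0.5774, 0.135 , 0.044 ]), array([0.4344, 0.1303, 0.044 ])] 1.8927508849399959 [0.5059 0.1326 0.044 ]
board corners [0.6928 0.3172 0.032 ] [0.6863 0.1956 0.032 ] [0.445  0.3323 0.032 ] [0.4357 0.2113 0.032 ] [0.565  0.2641 0.032 ]
[np.float64(-3.497777779434855), np.float64(-3.5914034784962867)]
knob top [0.4229 0.2758 0.085 ] [0.4189 0.2796 0.085 ]
[[ 0.9533  0.302   0.    ]
 [ 0.302  -0.9533 -0.    ]
 [ 0.      0.     -1.    ]] 1.1 [ 1.1    -0.1527  0.3844]
```

arm_command --plan '[{"tx": 0.031,"ty": -0.018,"claw": 0.4},{"tx": 0.031,"ty": -0.018,"claw": 0.4},{"tx": 0.031,"ty": -0.018,"claw": 0.4},{"tx": 0.031,"ty": -0.018,"claw": 0.4},{"tx": 0.031,"ty": -0.018,"claw": 0.4},{"tx": 0.031,"ty": -0.018,"claw": 0.4},{"tx": 0.031,"ty": -0.018,"claw": 0.4},{"tx": 0.031,"ty": -0.018,"claw": 0.4},{"tx": 0.031,"ty": -0.018,"claw": 0.4},{"tx": 0.031,"ty": -0.018,"claw": 0.4}]'

```text
invalid input at $.plan[0]: expected keys claw, tx, ty, tz, ax, ay, az
```

```bash
cat > s.py <<'E'
from h import *
import sys
o=r.get_obs(); M=rot(o['orientation']); p=np.array(o['tcp_pos'])
print('t',round(o['clock'],2),'j',o['joints'],'p',p,'yaw',np.degrees(np.arctan2(M[1,0],M[0,0])),'zax',M[:,2],'F',o['contact_force'],'w',o['grip_width'],o['gripper_force'])
if len(sys.argv)>4:
    g=np.array(list(map(float,sys.argv[1:4]))); y=np.radians(float(sys.argv[4])); d=M.T@(g-p)
    Mg=np.c_[[np.cos(y),np.sin(y),0],[np.sin(y),-np.cos(y),0],[0,0,-1]]
    print('tool shift',d,'turn deg',np.degrees(R.from_matrix(M.T@Mg).as_rotvec()))
E
python3 s.py 0.508 0.133 0.33 1.9
```

```text
t 1.1 j [ 1.1559  0.477   0.0224  1.5554 -0.0115  1.1093 -0.0831] p [ 0.2039 -0.6435  0.4047] yaw 17.576116991895105 zax [ 0. -0. -1.] F [ 1.1    -0.1527  0.3844] w 0.085677444468836 0.0
tool shift [ 0.5244 -0.6484  0.0747] turn deg [ 0.001  -0.0019 15.6761]
```

All keys are required in each row.

arm_command --plan '[{"tx": 0.031,"ty": -0.018,"tz": 0,"ax": 0,"ay": 0,"az": 0,"claw": 0.4},{"tx": 0.031,"ty": -0.018,"tz": 0,"ax": 0,"ay": 0,"az": 0,"claw": 0.4},{"tx": 0.031,"ty": -0.018,"tz": 0,"ax": 0,"ay": 0,"az": 0,"claw": 0.4},{"tx": 0.031,"ty": -0.018,"tz": 0,"ax": 0,"ay": 0,"az": 0,"claw": 0.4},{"tx": 0.031,"ty": -0.018,"tz": 0,"ax": 0,"ay": 0,"az": 0,"claw": 0.4},{"tx": 0.031,"ty": -0.018,"tz": 0,"ax": 0,"ay": 0,"az": 0,"claw": 0.4},{"tx": 0.031,"ty": -0.018,"tz": 0,"ax": 0,"ay": 0,"az": 0,"claw": 0.4},{"tx": 0.031,"ty": -0.018,"tz": 0,"ax": 0,"ay": 0,"az": 0,"claw": 0.4},{"tx": 0.031,"ty": -0.018,"tz": 0,"ax": 0,"ay": 0,"az": 0,"claw": 0.4},{"tx": 0.031,"ty": -0.018,"tz": 0,"ax": 0,"ay": 0,"az": 0,"claw": 0.4}]'

```text
clock: 1.93
tcp_pos: [0.446, -0.3768, 0.405]
orientation: [3.104, 0.48, 0.001]
contact_force: [0.6, -0.3, -0.3]
grip_width: 0.0516
gripper_force: 0.0
```

```bash
python3 s.py 0.508 0.133 0.33 1.9
```

```text
t 1.93 j [ 0.6794  0.3313 -0.1064  1.7737  0.0402  1.0382 -0.7057] p [ 0.446  -0.3768  0.405 ] yaw 17.573037918244154 zax [ 0.0004 -0.0004 -1.    ] F [ 0.5885 -0.2675 -0.2912] w 0.051640186144467005 0.0
tool shift [ 0.213  -0.4673  0.0748] turn deg [ 0.0261 -0.0195 15.673 ]
```

arm_command --plan '[{"tx": 0.0178,"ty": -0.037,"tz": 0,"ax": 0,"ay": 0,"az": 0,"claw": 0.4},{"tx": 0.0178,"ty": -0.037,"tz": 0,"ax": 0,"ay": 0,"az": 0,"claw": 0.4},{"tx": 0.0178,"ty": -0.037,"tz": 0,"ax": 0,"ay": 0,"az": 0,"claw": 0.4},{"tx": 0.0178,"ty": -0.037,"tz": 0,"ax": 0,"ay": 0,"az": 0,"claw": 0.4},{"tx": 0.0178,"ty": -0.037,"tz": 0,"ax": 0,"ay": 0,"az": 0,"claw": 0.4},{"tx": 0.0178,"ty": -0.037,"tz": 0,"ax": 0,"ay": 0,"az": 0,"claw": 0.4},{"tx": 0.0178,"ty": -0.037,"tz": 0,"ax": 0,"ay": 0,"az": 0,"claw": 0.4},{"tx": 0.0178,"ty": -0.037,"tz": 0,"ax": 0,"ay": 0,"az": 0,"claw": 0.4},{"tx": 0.0178,"ty": -0.037,"tz": 0,"ax": 0,"ay": 0,"az": 0,"claw": 0.4},{"tx": 0.0178,"ty": -0.037,"tz": 0,"ax": 0,"ay": 0,"az": 0,"claw": 0.4}]'

```text
clock: 2.77
tcp_pos: [0.5028, 0.0301, 0.4051]
orientation: [3.104, 0.48, 0.001]
contact_force: [1.4, -0.2, 0.1]
grip_width: 0.051
gripper_force: 0.0
```

arm_command --plan '[{"tx": 0.0117,"ty": -0.032,"tz": 0,"ax": 0,"ay": 0,"az": 0,"claw": 0.4},{"tx": 0.0117,"ty": -0.032,"tz": 0,"ax": 0,"ay": 0,"az": 0,"claw": 0.4},{"tx": 0.0117,"ty": -0.032,"tz": 0,"ax": 0,"ay": 0,"az": 0,"claw": 0.4},{"tx": 0,"ty": 0,"tz": 0.02,"ax": 0,"ay": 0,"az": 5.2,"claw": 0.4},{"tx": 0,"ty": 0,"tz": 0.02,"ax": 0,"ay": 0,"az": 5.2,"claw": 0.4},{"tx": 0,"ty": 0,"tz": 0.02,"ax": 0,"ay": 0,"az": 5.2,"claw": 0.4},{"tx": 0,"ty": 0,"tz": 0.015,"ax": 0,"ay": 0,"az": 0,"claw": 0.4},{"tx": 0,"ty": 0,"tz": 0,"ax": 0,"ay": 0,"az": 0,"claw": 0.4},{"tx": 0,"ty": 0,"tz": 0,"ax": 0,"ay": 0,"az": 0,"claw": 0.4},{"tx": 0,"ty": 0,"tz": 0,"ax": 0,"ay": 0,"az": 0,"claw": 0.4}]'

```text
clock: 3.6
tcp_pos: [0.5079, 0.1305, 0.3307]
orientation: [-3.141, -0.055, -0.002]
contact_force: [-0.1, -0.8, 0.1]
grip_width: 0.0516
gripper_force: 0.0
```

```bash
python3 - <<'E'
from h import *
im,m,T,o=snap('wrist','w1'); print(m)
for t in ['level','board_mid','knob_grip']:
    for d in r.tip_of(t,'wrist')[:2]: print(t,round(d['confidence'],2),world('wrist',d['location'],T))
for P in [(.508,.133,.044),(.583,.1355,.044),(.433,.1305,.044),(.421,.277,.085)]: print(P,proj('wrist',P,m,T))
E
python3 s.py 0.508 0.133 0.183 1.9
```

```text
{'fx': 340.4052420303052, 'fy': 340.4052420303052, 'cx': 316.54826110785285, 'cy': 238.4309910138572, 'tool_from_camera': array([[ 0.0009,  0.9563,  0.2924,  0.0742],
       [ 1.    , -0.0011,  0.0003,  0.0004],
       [ 0.0006,  0.2924, -0.9563,  0.0295],
       [ 0.    ,  0.    ,  0.    ,  1.    ]])}
level 0.74 [ 0.5088  0.134  -0.0021]
board_mid 0.65 [0.5632 0.2654 0.0318]
board_mid 0.65 [0.4188 0.273  0.0808]
knob_grip 0.73 [0.4208 0.2737 0.0793]
(0.508, 0.133, 0.044) [313.1451 233.2681]
(0.583, 0.1355, 0.044) [313.095  133.4118]
(0.433, 0.1305, 0.044) [313.1878 318.0592]
(0.421, 0.277, 0.085) [114.634  354.5125]
t 3.8 j [-0.077   0.3426 -0.3541  1.9677  0.1554  0.8551 -2.0507] p [0.5078 0.1303 0.3308] yaw 1.9720952612087812 zax [ 0.0019  0.0005 -1.    ] F [-0.4088  0.3892  0.5594] w 0.05111652929772776 0.0
tool shift [ 0.     -0.0026  0.1478] turn deg [-0.0226 -0.1093  0.0721]
```

View pics/w1.png

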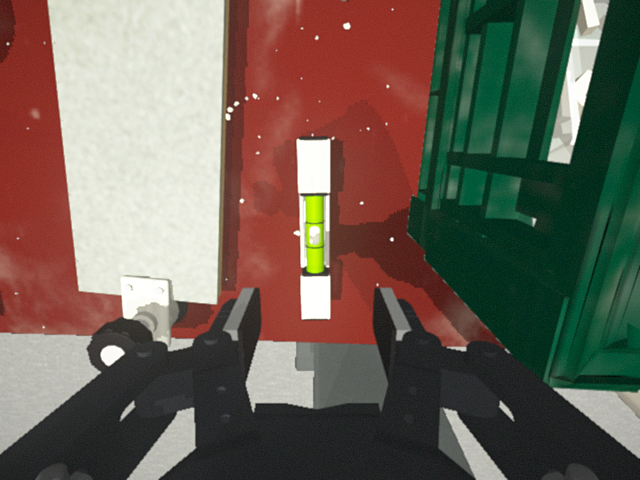

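The level spans (314,137) to (315,319), which matches the projected ends. The knob cap is at (113,356), also as predicted. Descending to grasp.

arm_command --plan '[{"tx": 0,"ty": -0.0026,"tz": 0.025,"ax": 0,"ay": 0,"az": 0,"claw": 0.4},{"tx": 0,"ty": 0,"tz": 0.03,"ax": 0,"ay": 0,"az": 0,"claw": 0.4},{"tx": 0,"ty": 0,"tz": 0.03,"ax": 0,"ay": 0,"az": 0,"claw": 0.4},{"tx": 0,"ty": 0,"tz": 0.03,"ax": 0,"ay": 0,"az": 0,"claw": 0.4},{"tx": 0,"ty": 0,"tz": 0.02,"ax": 0,"ay": 0,"az": 0,"claw": 0.4},{"tx": 0,"ty": 0,"tz": 0.013,"ax": 0,"ay": 0,"az": 0,"claw": 0.4},{"tx": 0,"ty": 0,"tz": 0,"ax": 0,"ay": 0,"az": 0,"claw": 0.4},{"tx": 0,"ty": 0,"tz": 0,"ax": 0,"ay": 0,"az": 0,"claw": 0.4},{"tx": 0,"ty": 0,"tz": 0,"ax": 0,"ay": 0,"az": 0,"claw": 0.6},{"tx": 0,"ty": 0,"tz": 0,"ax": 0,"ay": 0,"az": 0,"claw": 0.7}]' --squeeze 35

```text
clock: 4.63
tcp_pos: [0.5081, 0.1331, 0.1831]
orientation: [-3.14, -0.054, -0.004]
contact_force: [0.8, 0.8, 0.1]
grip_width: 0.0283
gripper_force: 0.0
```

arm_command --plan '[{"tx": 0,"ty": 0,"tz": 0,"ax": 0,"ay": 0,"az": 0,"claw": 0.75},{"tx": 0,"ty": 0,"tz": 0,"ax": 0,"ay": 0,"az": 0,"claw": 1},{"tx": 0,"ty": 0,"tz": 0,"ax": 0,"ay": 0,"az": 0,"claw": 1},{"tx": 0,"ty": 0,"tz": 0,"ax": 0,"ay": 0,"az": 0,"claw": 1},{"tx": 0,"ty": 0,"tz": 0,"ax": 0,"ay": 0,"az": 0,"claw": 1},{"tx": 0,"ty": 0,"tz": 0,"ax": 0,"ay": 0,"az": 0,"claw": 1},{"tx": 0,"ty": 0,"tz": -0.002,"ax": 0,"ay": 0,"az": 0,"claw": 1},{"tx": 0,"ty": 0,"tz": -0.01,"ax": 0,"ay": 0,"az": 0,"claw": 1},{"tx": 0,"ty": 0,"tz": -0.02,"ax": 0,"ay": 0,"az": 0,"claw": 1},{"tx": 0,"ty": 0,"tz": -0.02,"ax": 0,"ay": 0,"az": 0,"claw": 1}]' --squeeze 35

```text
clock: 5.47
tcp_pos: [0.5067, 0.1327, 0.2342]
orientation: [3.14, 0.054, -0.004]
contact_force: [1.4, 0.3, -1.9]
grip_width: 0.0233
gripper_force: 35.1
```

```bash
python3 s.py 0.567 0.267 0.260 -3.5
```

```text
t 5.47 j [-0.1203  0.486  -0.3163  2.0318  0.2386  0.6607 -2.1282] p [0.5067 0.1327 0.2342] yaw 1.9854026205235684 zax [-0.0022 -0.0007 -1.    ] F [ 1.3672  0.2722 -1.8501] w 0.02325755376753014 35.1277881860733
tool shift [ 0.0649 -0.1321 -0.026 ] turn deg [0.0415 0.1281 5.4854]
```

arm_command --plan '[{"tx": 0.005,"ty": -0.01,"tz": -0.013,"ax": 0,"ay": 0,"az": 0,"claw": 1},{"tx": 0.012,"ty": -0.024,"tz": -0.013,"ax": 0,"ay": 0,"az": 0,"claw": 1},{"tx": 0.014,"ty": -0.028,"tz": 0,"ax": 0,"ay": 0,"az": 0,"claw": 1},{"tx": 0.014,"ty": -0.028,"tz": 0,"ax": 0,"ay": 0,"az": 0,"claw": 1},{"tx": 0.012,"ty": -0.025,"tz": 0,"ax": 0,"ay": 0,"az": 0,"claw": 1},{"tx": 0.008,"ty": -0.017,"tz": 0,"ax": 0,"ay": 0,"az": 2.5,"claw": 1},{"tx": 0,"ty": 0,"tz": 0.01,"ax": 0,"ay": 0,"az": 3,"claw": 1},{"tx": 0,"ty": 0,"tz": 0.015,"ax": 0,"ay": 0,"az": 0,"claw": 1},{"tx": 0,"ty": 0,"tz": 0.01,"ax": 0,"ay": 0,"az": 0,"claw": 1},{"tx": 0,"ty": 0,"tz": 0,"ax": 0,"ay": 0,"az": 0,"claw": 1}]'

```text
clock: 6.3
tcp_pos: [0.5666, 0.2662, 0.2226]
orientation: [3.137, -0.096, -0.007]
contact_force: [-1.1, -0.5, -3.0]
grip_width: 0.0235
gripper_force: 35.1
```

```bash
python3 s.py 0.567 0.267 0.215 -3.5; python3 - <<'E'
from h import *
im,m,T,o=snap('wrist','w2')
for t in ['level','board_mid','knob_grip']:
    for d in r.tip_of(t,'wrist')[:2]: print(t,round(d['confidence'],2),world('wrist',d['location'],T))
E
```

```text
t 6.3 j [-0.3311  0.6285 -0.2828  1.7916  0.2402  0.7602 -2.3704] p [0.5666 0.2662 0.2226] yaw -3.503855748606959 zax [-0.0042 -0.0025 -1.    ] F [-1.0643 -0.4772 -2.9566] w 0.02348561942808493 35.12588024139404
tool shift [ 0.0004 -0.0009  0.0075] turn deg [ 0.1597  0.2341 -0.0035]
level 0.6 [0.5672 0.2681 0.0394]
```

View pics/w2.png

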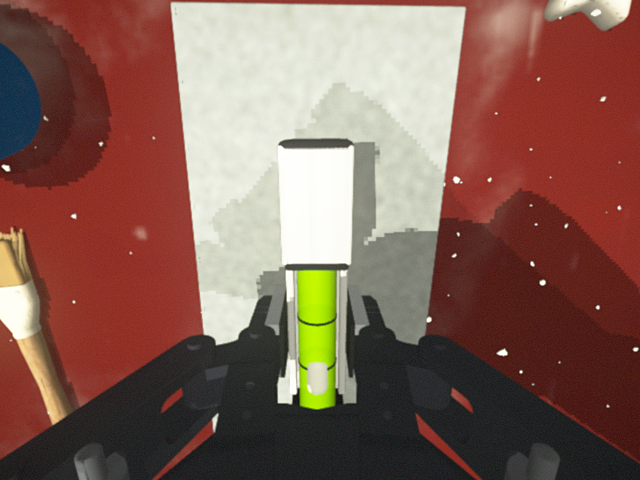

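The level is held centred over the board and parallel to it. Lowering gently.

arm_command --plan '[{"tx": 0,"ty": 0,"tz": 0.003,"ax": 0.15,"ay": 0.23,"az": 0,"claw": 1},{"tx": 0,"ty": 0,"tz": 0.002,"ax": 0,"ay": 0,"az": 0,"claw": 1},{"tx": 0,"ty": 0,"tz": 0.001,"ax": 0,"ay": 0,"az": 0,"claw": 1},{"tx": 0,"ty": 0,"tz": 0.001,"ax": 0,"ay": 0,"az": 0,"claw": 1},{"tx": 0,"ty": 0,"tz": 0.0005,"ax": 0,"ay": 0,"az": 0,"claw": 1},{"tx": 0,"ty": 0,"tz": 0.0005,"ax": 0,"ay": 0,"az": 0,"claw": 1},{"tx": 0,"ty": 0,"tz": 0,"ax": 0,"ay": 0,"az": 0,"claw": 1},{"tx": 0,"ty": 0,"tz": 0,"ax": 0,"ay": 0,"az": 0,"claw": 1},{"tx": 0,"ty": 0,"tz": 0,"ax": 0,"ay": 0,"az": 0,"claw": 1},{"tx": 0,"ty": 0,"tz": 0,"ax": 0,"ay": 0,"az": 0,"claw": 1}]'

```text
clock: 7.33
tcp_pos: [0.5678, 0.2671, 0.2168]
orientation: [-3.138, 0.096, -0.007]
contact_force: [0.4, 0.3, -3.4]
grip_width: 0.0235
gripper_force: 35.2
```

arm_command --plan '[{"tx": 0,"ty": 0,"tz": 0.0005,"ax": 0,"ay": 0,"az": 0,"claw": 1},{"tx": 0,"ty": 0,"tz": 0.0005,"ax": 0,"ay": 0,"az": 0,"claw": 1},{"tx": 0,"ty": 0,"tz": 0.0005,"ax": 0,"ay": 0,"az": 0,"claw": 1},{"tx": 0,"ty": 0,"tz": 0.0005,"ax": 0,"ay": 0,"az": 0,"claw": 1},{"tx": 0,"ty": 0,"tz": 0.0003,"ax": 0,"ay": 0,"az": 0,"claw": 1},{"tx": 0,"ty": 0,"tz": 0,"ax": 0,"ay": 0,"az": 0,"claw": 1},{"tx": 0,"ty": 0,"tz": 0,"ax": 0,"ay": 0,"az": 0,"claw": 1},{"tx": 0,"ty": 0,"tz": 0,"ax": 0,"ay": 0,"az": 0,"claw": 1},{"tx": 0,"ty": 0,"tz": 0,"ax": 0,"ay": 0,"az": 0,"claw": 1},{"tx": 0,"ty": 0,"tz": 0,"ax": 0,"ay": 0,"az": 0,"claw": 1}]'

```text
clock: 8.17
tcp_pos: [0.5678, 0.2672, 0.2148]
orientation: [-3.138, 0.096, -0.007]
contact_force: [-3.8, -1.8, 5.1]
grip_width: 0.024
gripper_force: 36.3
```

arm_command --plan '[{"tx": 0,"ty": 0,"tz": -0.0008,"ax": 0,"ay": 0,"az": 0,"claw": 1},{"tx": 0,"ty": 0,"tz": 0,"ax": 0,"ay": 0,"az": 0,"claw": 0.7},{"tx": 0,"ty": 0,"tz": 0,"ax": 0,"ay": 0,"az": 0,"claw": 0.5},{"tx": 0,"ty": 0,"tz": 0,"ax": 0,"ay": 0,"az": 0,"claw": 0.45},{"tx": 0,"ty": 0,"tz": 0,"ax": 0,"ay": 0,"az": 0,"claw": 0.45},{"tx": 0,"ty": 0,"tz": -0.005,"ax": 0,"ay": 0,"az": 0,"claw": 0.45},{"tx": 0,"ty": 0,"tz": -0.01,"ax": 0,"ay": 0,"az": 0,"claw": 0.45},{"tx": 0,"ty": 0,"tz": -0.02,"ax": 0,"ay": 0,"az": 0,"claw": 0.45},{"tx": 0,"ty": 0,"tz": -0.02,"ax": 0,"ay": 0,"az": 0,"claw": 0.3},{"tx": 0,"ty": 0,"tz": -0.02,"ax": 0,"ay": 0,"az": 0,"claw": 0.3}]'

```text
clock: 9.0
tcp_pos: [0.5675, 0.267, 0.2919]
orientation: [-3.137, 0.096, -0.007]
contact_force: [0.8, -0.1, -0.5]
grip_width: 0.0596
gripper_force: 0.0
```

arm_command --plan '[{"tx": 0,"ty": 0,"tz": 0,"ax": 0,"ay": 0,"az": 0,"claw": 0.25},{"tx": 0,"ty": 0,"tz": 0,"ax": 0,"ay": 0,"az": 0,"claw": 0.25},{"tx": 0,"ty": 0,"tz": 0,"ax": 0,"ay": 0,"az": 0,"claw": 0.25},{"tx": 0,"ty": 0,"tz": 0,"ax": 0,"ay": 0,"az": 0,"claw": 0.25},{"tx": 0,"ty": 0,"tz": 0,"ax": 0,"ay": 0,"az": 0,"claw": 0.25},{"tx": 0,"ty": 0,"tz": 0,"ax": 0,"ay": 0,"az": 0,"claw": 0.25},{"tx": 0,"ty": 0,"tz": 0,"ax": 0,"ay": 0,"az": 0,"claw": 0.25},{"tx": 0,"ty": 0,"tz": 0,"ax": 0,"ay": 0,"az": 0,"claw": 0.25},{"tx": 0,"ty": 0,"tz": 0,"ax": 0,"ay": 0,"az": 0,"claw": 0.25},{"tx": 0,"ty": 0,"tz": 0,"ax": 0,"ay": 0,"az": 0,"claw": 0.25}]'

```text
clock: 9.83
tcp_pos: [0.5675, 0.2669, 0.2901]
orientation: [-3.138, 0.096, -0.006]
contact_force: [-0.2, -0.2, 0.7]
grip_width: 0.0638
gripper_force: 0.0
```

```bash
python3 - <<'E'
from h import *
im,m,T,o=snap('wrist','w3')
for t in ['level','bubble']:
    for f in ('tip_of','boxes_of'):
        try:
            for d in getattr(r,f)(t,'wrist')[:2]: print(t,f,round(d['confidence'],2),world('wrist',d['location'],T))
        except Exception as e: print(t,f,e)
c=proj('wrist',(.567,.267,.076),m,T).round().astype(int); print(c)
crop=im[max(0,c[1]-120):c[1]+120,c[0]-100:c[0]+100]
cv2.imwrite('pics/w3c.png',cv2.resize(crop,None,fx=2.5,fy=2.5,interpolation=cv2.INTER_CUBIC)[:,:,::-1])
print(max(0,c[1]-120),c[0]-100)
E
python3 s.py 0.42 0.277 0.30 160
```

```text
level tip_of 0.92 [0.5682 0.2689 0.0325]
level boxes_of 0.56 [0.5789 0.2693 0.0752]
bubble tip_of it knows: board, board_mid, brush, cup, jar, knob_grip, level, star
bubble boxes_of 0.78 [0.5742 0.2684 0.0787]
[317 270]
150 217
t 10.03 j [-0.3126  0.5403 -0.3064  1.7578  0.2049  0.8699 -2.3423] p [0.5675 0.2669 0.2902] yaw -3.522786886782159 zax [ 0.0042  0.0023 -1.    ] F [-0.3526  0.1781  0.1412] w 0.0643088430776498 0.0
tool shift [-0.1478 -0.001  -0.0104] turn deg [   0.3005   -0.2599 -163.5221]
```

View pics/w3c.png

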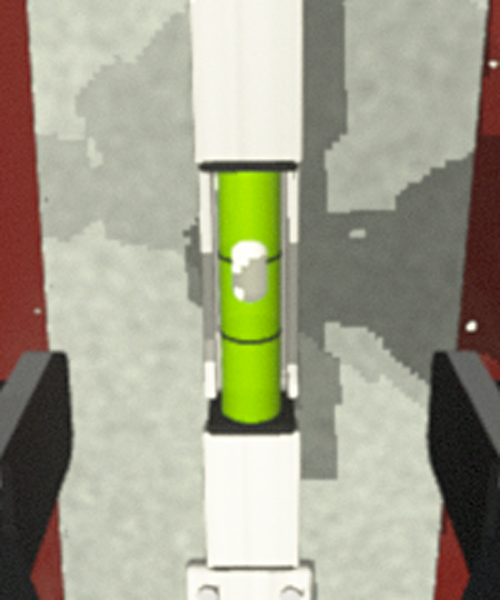

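Bubble spans rows 240–301 of the crop, lines are at 258 and 338. The bubble is about 6.8 mm off, away from the screw, so roughly 76° clockwise is needed. Moving to the knob.

arm_command --plan '[{"tx": -0.037,"ty": 0,"tz": 0,"ax": 0.3,"ay": -0.2,"az": 0,"claw": 0.25},{"tx": -0.037,"ty": -0.001,"tz": 0,"ax": 0,"ay": 0,"az": 0,"claw": 0.25},{"tx": -0.037,"ty": 0,"tz": 0,"ax": 0,"ay": 0,"az": 0,"claw": 0.25},{"tx": -0.036,"ty": 0,"tz": 0,"ax": 0,"ay": 0,"az": -6.9,"claw": 0.25},{"tx": 0,"ty": 0,"tz": 0,"ax": 0,"ay": 0,"az": -6.9,"claw": 0.25},{"tx": 0,"ty": 0,"tz": 0,"ax": 0,"ay": 0,"az": -6.9,"claw": 0.25},{"tx": 0,"ty": 0,"tz": 0,"ax": 0,"ay": 0,"az": -6.9,"claw": 0.25},{"tx": 0,"ty": 0,"tz": 0,"ax": 0,"ay": 0,"az": -6.9,"claw": 0.25},{"tx": 0,"ty": 0,"tz": 0,"ax": 0,"ay": 0,"az": -6.9,"claw": 0.25},{"tx": 0,"ty": 0,"tz": 0,"ax": 0,"ay": 0,"az": -6.9,"claw": 0.25}]'

```text
clock: 10.87
tcp_pos: [0.4209, 0.277, 0.2902]
orientation: [-2.895, -1.203, -0.007]
contact_force: [0.3, -0.6, 0.1]
grip_width: 0.0637
gripper_force: 0.0
```

arm_command --plan '[{"tx": 0,"ty": 0,"tz": 0,"ax": 0,"ay": 0,"az": -6.9,"claw": 0.25},{"tx": 0,"ty": 0,"tz": 0,"ax": 0,"ay": 0,"az": -6.9,"claw": 0.25},{"tx": 0,"ty": 0,"tz": 0,"ax": 0,"ay": 0,"az": -6.9,"claw": 0.25},{"tx": 0,"ty": 0,"tz": 0,"ax": 0,"ay": 0,"az": -6.9,"claw": 0.25},{"tx": 0,"ty": 0,"tz": 0,"ax": 0,"ay": 0,"az": -6.9,"claw": 0.25},{"tx": 0,"ty": 0,"tz": 0,"ax": 0,"ay": 0,"az": -6.9,"claw": 0.25},{"tx": 0,"ty": 0,"tz": 0,"ax": 0,"ay": 0,"az": -6.9,"claw": 0.25},{"tx": 0,"ty": 0,"tz": 0,"ax": 0,"ay": 0,"az": -6.9,"claw": 0.25},{"tx": 0,"ty": 0,"tz": 0,"ax": 0,"ay": 0,"az": 0,"claw": 0.25},{"tx": 0,"ty": 0,"tz": 0,"ax": 0,"ay": 0,"az": 0,"claw": 0.25}]'

```text
clock: 11.7
tcp_pos: [0.4209, 0.2768, 0.29]
orientation: [-2.022, -2.399, -0.011]
contact_force: [0.4, -0.5, -0.3]
grip_width: 0.0646
gripper_force: 0.0
```

```bash
python3 - <<'E'
from h import *
im,m,T,o=snap('wrist','w4')
for d in r.tip_of('knob_grip','wrist')[:2]: print(round(d['confidence'],2),world('wrist',d['location'],T))
for z in (.064,.085): print(proj('wrist',(.42,.277,z),m,T))
E
python3 s.py 0.42 0.277 0.229 100
```

```text
0.66 [0.4211 0.2728 0.0774]
[314.87   262.8894]
[314.7946 276.1979]
t 11.8 j [-0.0818  0.4538 -0.7642  2.0254  0.4225  0.8169 -0.9186] p [0.4209 0.2769 0.29  ] yaw 99.78064845412842 zax [ 0.0012  0.0078 -1.    ] F [-0.1237 -1.427   0.3585] w 0.06424649778405135 0.0
tool shift [-0.0002 -0.001   0.061 ] turn deg [ 0.1433 -0.4278 -0.2199]
```

View pics/w4.png

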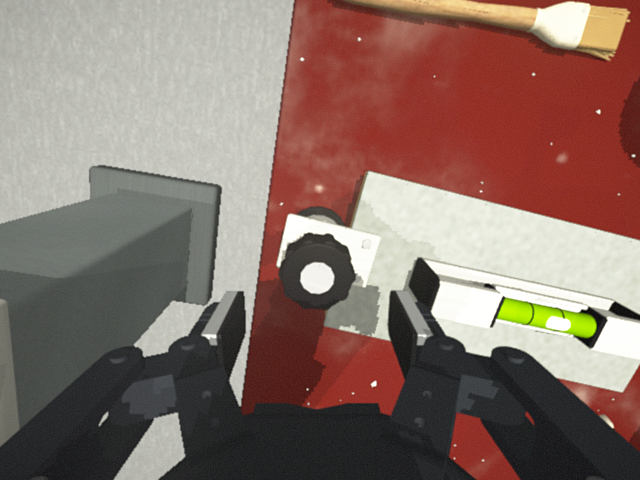

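The cap is at (317,277), about 1.2 mm in tool +y from the predicted spot. The vial is also visible from here at (548,318), so I'll write a numeric bubble reader.

```bash
cat > bub.py <<'E'
from h import *
def read(im,m,T,c=(.567,.2685),yaw=-3.5,z=.074,show=None):
    # straightened strip along level: u = mm along (from feet-end +) -45..45, v across -8..8, 5 px/mm
    a=np.radians(yaw); ex=np.array([np.cos(a),np.sin(a),0]); ey=np.array([-np.sin(a),np.cos(a),0]); C=np.array([*c,z])
    cor=[(-45,-14),(45,-14),(45,14),(-45,14)]
    src=np.float32([proj('w',C+ex*u/1e3+ey*v/1e3,m,T) for u,v in cor]); dst=np.float32([((u+45)*5,(v+14)*5) for u,v in cor])
    st=cv2.warpPerspective(im,cv2.getPerspectiveTransform(src,dst),(450,140),flags=cv2.INTER_CUBIC)
    f=st.astype(int); green=((f[...,1]-f[...,2])>60)
    cols=green.sum(0); rows=np.where(green.sum(1)>100)[0]; mid=int((rows[0]+rows[-1])/2)
    vc=np.where(cols>15)[0]; print('vial u',vc[0]/5-45,vc[-1]/5-45,'rows',rows[0],rows[-1])
    core=f[mid-12:mid+13]; w=core[...,2].max(0)>110
    edge=np.concatenate([f[rows[0]+3:mid-15],f[mid+16:rows[-1]-2]]).sum(2).mean(0)
    i=slice(vc[0]+10,vc[-1]-10); wu=np.where(w[i])[0]+i.start
    base=cv2.GaussianBlur(edge.reshape(1,-1),(0,0),15)[0]; d=base-edge; d[:i.start]=0; d[i.stop:]=0
    p1=int(np.argmax(d)); d2=d.copy(); d2[max(0,p1-40):p1+40]=0; p2=int(np.argmax(d2))
    print('lines',sorted([p1/5-45,p2/5-45]),d[p1],d2[p2],'bubble',wu[0]/5-45,wu[-1]/5-45,'offset toward feet mm',(wu[0]+wu[-1]-p1-p2)/10)
    if show: cv2.imwrite(show,st[...,::-1])
    return st
E
python3 - <<'E'
from bub import *
im,m,T,o=snap('wrist','w5'); s=read(im,m,T)
cv2.imwrite('pics/strip5.png',cv2.resize(s,None,fx=1.7,fy=1.7)[...,::-1])
E
```

```text
vial u -31.2 32.8 rows 37 112
lines [-9.799999999999997, -0.3999999999999986] 51.28605041175206 49.24003559242203 bubble 0.20000000000000284 16.200000000000003 offset toward feet mm 13.3
```

View pics/strip5.png

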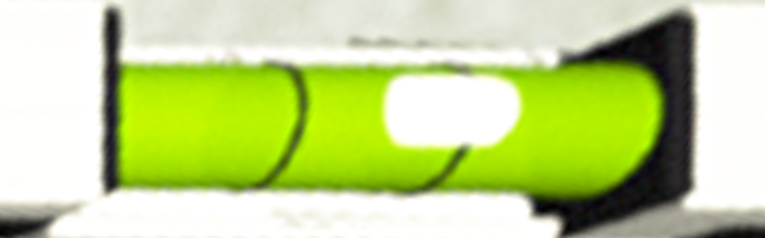

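arm_command --plan '[{"tx": 0,"ty": 0.0012,"tz": 0,"ax": 0.14,"ay": -0.43,"az": 0,"claw": 0.25},{"tx": 0,"ty": 0,"tz": 0.02,"ax": 0,"ay": 0,"az": 0,"claw": 0.25},{"tx": 0,"ty": 0,"tz": 0.02,"ax": 0,"ay": 0,"az": 0,"claw": 0.25},{"tx": 0,"ty": 0,"tz": 0.015,"ax": 0,"ay": 0,"az": 0,"claw": 0.25},{"tx": 0,"ty": 0,"tz": 0.006,"ax": 0,"ay": 0,"az": 0,"claw": 0.25},{"tx": 0,"ty": 0,"tz": 0,"ax": 0,"ay": 0,"az": 0,"claw": 0.4},{"tx": 0,"ty": 0,"tz": 0,"ax": 0,"ay": 0,"az": 0,"claw": 0.5},{"tx": 0,"ty": 0,"tz": 0,"ax": 0,"ay": 0,"az": 0,"claw": 1},{"tx": 0,"ty": 0,"tz": 0,"ax": 0,"ay": 0,"az": 0,"claw": 1},{"tx": 0,"ty": 0,"tz": 0,"ax": 0,"ay": 0,"az": 0,"claw": 1}]' --squeeze 35

```text
clock: 12.68
tcp_pos: [0.4216, 0.2772, 0.2294]
orientation: [-2.02, -2.406, 0.0]
contact_force: [-2.6, 0.5, -1.0]
grip_width: 0.0431
gripper_force: 36.6
```

```bash
python3 s.py
```

```text
t 12.68 j [-0.1499  0.5466 -0.6913  2.0594  0.529   0.7158 -1.0065] p [0.4216 0.2772 0.2294] yaw 99.984318278009 zax [-0.0003  0.0001 -1.    ] F [-2.5847  0.5048 -1.0436] w 0.04309647899694326 36.61356031894684
```

Gripped the knob (43 mm opening). Turning 80° clockwise.

arm_command --plan '[{"tx": 0,"ty": 0,"tz": 0,"ax": 0,"ay": 0,"az": 5,"claw": 1},{"tx": 0,"ty": 0,"tz": 0,"ax": 0,"ay": 0,"az": 5,"claw": 1},{"tx": 0,"ty": 0,"tz": 0,"ax": 0,"ay": 0,"az": 5,"claw": 1},{"tx": 0,"ty": 0,"tz": 0,"ax": 0,"ay": 0,"az": 5,"claw": 1},{"tx": 0,"ty": 0,"tz": 0,"ax": 0,"ay": 0,"az": 5,"claw": 1},{"tx": 0,"ty": 0,"tz": 0,"ax": 0,"ay": 0,"az": 5,"claw": 1},{"tx": 0,"ty": 0,"tz": 0,"ax": 0,"ay": 0,"az": 5,"claw": 1},{"tx": 0,"ty": 0,"tz": 0,"ax": 0,"ay": 0,"az": 5,"claw": 1},{"tx": 0,"ty": 0,"tz": 0,"ax": 0,"ay": 0,"az": 0,"claw": 1},{"tx": 0,"ty": 0,"tz": 0,"ax": 0,"ay": 0,"az": 0,"claw": 1}]'

```text
clock: 13.52
tcp_pos: [0.4216, 0.2773, 0.2293]
orientation: [2.719, 1.574, -0.001]
contact_force: [-4.9, 0.3, 1.2]
grip_width: 0.0433
gripper_force: 36.9
```

```bash
python3 s.py 0.4216 0.2772 0.229 60
```

```text
t 13.52 j [-0.2797  0.5044 -0.5247  2.0674  0.4013  0.6687 -1.5913] p [0.4216 0.2773 0.2293] yaw 60.139251732166 zax [-0.0003 -0.0003 -1.    ] F [-4.9396  0.2916  1.1649] w 0.04325317417806851 36.870131492614746
tool shift [-0.0001  0.0001  0.0003] turn deg [-0.0034  0.0241  0.1393]
```

arm_command --plan '[{"tx": 0,"ty": 0,"tz": 0,"ax": 0,"ay": 0,"az": 5,"claw": 1},{"tx": 0,"ty": 0,"tz": 0,"ax": 0,"ay": 0,"az": 5,"claw": 1},{"tx": 0,"ty": 0,"tz": 0,"ax": 0,"ay": 0,"az": 5,"claw": 1},{"tx": 0,"ty": 0,"tz": 0,"ax": 0,"ay": 0,"az": 5,"claw": 1},{"tx": 0,"ty": 0,"tz": 0,"ax": 0,"ay": 0,"az": 5,"claw": 1},{"tx": 0,"ty": 0,"tz": 0,"ax": 0,"ay": 0,"az": 5,"claw": 1},{"tx": 0,"ty": 0,"tz": 0,"ax": 0,"ay": 0,"az": 5,"claw": 1},{"tx": 0,"ty": 0,"tz": 0,"ax": 0,"ay": 0,"az": 5,"claw": 1},{"tx": 0,"ty": 0,"tz": 0,"ax": 0,"ay": 0,"az": 0,"claw": 1},{"tx": 0,"ty": 0,"tz": 0,"ax": 0,"ay": 0,"az": 0,"claw": 1}]'

```text
clock: 14.35
tcp_pos: [0.4216, 0.2773, 0.2293]
orientation: [3.092, 0.552, -0.001]
contact_force: [-6.1, -1.0, 3.9]
grip_width: 0.043
gripper_force: 37.1
```

arm_command --plan '[{"tx": 0,"ty": 0,"tz": 0,"ax": 0,"ay": 0,"az": 0,"claw": 0.4},{"tx": 0,"ty": 0,"tz": 0,"ax": 0,"ay": 0,"az": 0,"claw": 0.25},{"tx": 0,"ty": 0,"tz": 0,"ax": 0,"ay": 0,"az": 0,"claw": 0.25},{"tx": 0,"ty": 0,"tz": 0,"ax": 0,"ay": 0,"az": 0,"claw": 0.25},{"tx": 0,"ty": 0,"tz": -0.02,"ax": 0,"ay": 0,"az": 0,"claw": 0.25},{"tx": 0,"ty": 0,"tz": -0.025,"ax": 0,"ay": 0,"az": 0,"claw": 0.25},{"tx": 0,"ty": 0,"tz": -0.025,"ax": 0,"ay": 0,"az": 0,"claw": 0.25},{"tx": 0,"ty": 0,"tz": 0,"ax": 0,"ay": 0,"az": 0,"claw": 0.25},{"tx": 0,"ty": 0,"tz": 0,"ax": 0,"ay": 0,"az": 0,"claw": 0.25},{"tx": 0,"ty": 0,"tz": 0,"ax": 0,"ay": 0,"az": 0,"claw": 0.25}]'

```text
clock: 15.18
tcp_pos: [0.422, 0.2768, 0.2987]
orientation: [3.094, 0.545, 0.0]
contact_force: [0.4, -0.4, -1.0]
grip_width: 0.0644
gripper_force: 0.0
```

```bash
python3 s.py 0.5575 0.267 0.30 -3.5
```

```text
t 15.18 j [-0.3738  0.3656 -0.3968  2.0335  0.1984  0.7787 -2.111 ] p [0.422  0.2768 0.2987] yaw 19.982614066176136 zax [ 0.0001 -0.0003 -1.    ] F [ 0.3552 -0.4014 -0.9504] w 0.06443255218664906 0.0
tool shift [ 0.1239  0.0555 -0.0013] turn deg [ 0.0157 -0.0009 23.4826]
```

arm_command --plan '[{"tx": 0.031,"ty": 0.0139,"tz": 0,"ax": 0,"ay": 0,"az": 0,"claw": 0.1},{"tx": 0.031,"ty": 0.0139,"tz": 0,"ax": 0,"ay": 0,"az": 0,"claw": 0},{"tx": 0.031,"ty": 0.0139,"tz": 0,"ax": 0,"ay": 0,"az": 0,"claw": 0},{"tx": 0.031,"ty": 0.0139,"tz": 0,"ax": 0,"ay": 0,"az": 0,"claw": 0},{"tx": 0,"ty": 0,"tz": 0,"ax": 0,"ay": 0,"az": 6,"claw": 0},{"tx": 0,"ty": 0,"tz": 0,"ax": 0,"ay": 0,"az": 6,"claw": 0},{"tx": 0,"ty": 0,"tz": 0,"ax": 0,"ay": 0,"az": 6,"claw": 0},{"tx": 0,"ty": 0,"tz": 0,"ax": 0,"ay": 0,"az": 5.5,"claw": 0},{"tx": 0,"ty": 0,"tz": 0,"ax": 0,"ay": 0,"az": 0,"claw": 0},{"tx": 0,"ty": 0,"tz": 0,"ax": 0,"ay": 0,"az": 0,"claw": 0}]'

```text
clock: 16.02
tcp_pos: [0.5572, 0.2672, 0.2977]
orientation: [3.139, -0.091, -0.003]
contact_force: [-0.6, -0.4, -0.7]
grip_width: 0.0852
gripper_force: 0.0
```

arm_command --plan '[{"tx": 0,"ty": 0,"tz": 0,"ax": 0,"ay": 0,"az": 0,"claw": 0},{"tx": 0,"ty": 0,"tz": 0,"ax": 0,"ay": 0,"az": 0,"claw": 0},{"tx": 0,"ty": 0,"tz": 0,"ax": 0,"ay": 0,"az": 0,"claw": 0},{"tx": 0,"ty": 0,"tz": 0,"ax": 0,"ay": 0,"az": 0,"claw": 0},{"tx": 0,"ty": 0,"tz": 0,"ax": 0,"ay": 0,"az": 0,"claw": 0},{"tx": 0,"ty": 0,"tz": 0,"ax": 0,"ay": 0,"az": 0,"claw": 0},{"tx": 0,"ty": 0,"tz": 0,"ax": 0,"ay": 0,"az": 0,"claw": 0},{"tx": 0,"ty": 0,"tz": 0,"ax": 0,"ay": 0,"az": 0,"claw": 0},{"tx": 0,"ty": 0,"tz": 0,"ax": 0,"ay": 0,"az": 0,"claw": 0},{"tx": 0,"ty": 0,"tz": 0,"ax": 0,"ay": 0,"az": 0,"claw": 0}]'

```text
clock: 16.85
tcp_pos: [0.5575, 0.2673, 0.299]
orientation: [-3.14, 0.096, 0.0]
contact_force: [-0.8, -0.4, -0.4]
grip_width: 0.0856
gripper_force: 0.0
```

```bash
python3 - <<'E'
from bub import *
im,m,T,o=snap('wrist','w6'); s=read(im,m,T)
cv2.imwrite('pics/strip6.png',cv2.resize(s,None,fx=1.7,fy=1.7)[...,::-1])
for d in r.tip_of('level','wrist')[:1]: print(world('wrist',d['location'],T))
E
python3 s.py 0.567 0.268 0.27 86.5
```

```text
vial u -33.0 30.799999999999997 rows 29 99
lines [-10.600000000000001, 9.399999999999999] 106.13686208031476 103.28738438729735 bubble -8.399999999999999 7.200000000000003 offset toward feet mm 0.0
[0.5692 0.2695 0.0325]
t 16.95 j [-0.3606  0.5115 -0.2504  1.7753  0.1588  0.8745 -2.3145] p [0.5575 0.2673 0.299 ] yaw -3.5174910714106193 zax [-0.0001 -0.     -1.    ] F [ 0.6298 -0.2313 -0.1118] w 0.08528444617124928 0.0
tool shift [ 0.0094 -0.0013  0.029 ] turn deg [ -0.0007   0.0053 -90.0175]
```

View pics/strip6.png

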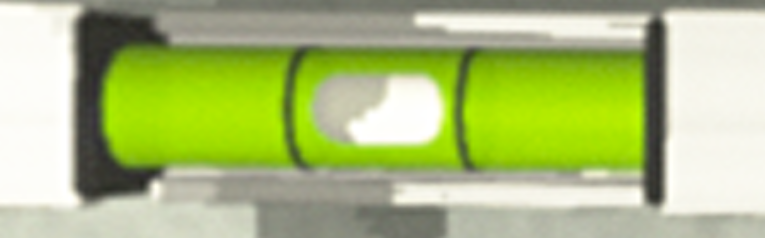

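The bubble is centred (strip columns 310–443 between lines at 288 and 460), with the level free. For the press I turn 90° so the fully open fingers straddle the vial and land on both flat rails.

arm_command --plan '[{"tx": 0.0085,"ty": -0.001,"tz": 0,"ax": 0,"ay": 0,"az": 0,"claw": 0},{"tx": 0,"ty": 0,"tz": 0,"ax": 0,"ay": 0,"az": -7,"claw": 0},{"tx": 0,"ty": 0,"tz": 0,"ax": 0,"ay": 0,"az": -7,"claw": 0},{"tx": 0,"ty": 0,"tz": 0,"ax": 0,"ay": 0,"az": -7,"claw": 0},{"tx": 0,"ty": 0,"tz": 0,"ax": 0,"ay": 0,"az": -7,"claw": 0},{"tx": 0,"ty": 0,"tz": 0,"ax": 0,"ay": 0,"az": -7,"claw": 0},{"tx": 0,"ty": 0,"tz": 0,"ax": 0,"ay": 0,"az": -7,"claw": 0},{"tx": 0,"ty": 0,"tz": 0,"ax": 0,"ay": 0,"az": -7,"claw": 0},{"tx": 0,"ty": 0,"tz": 0,"ax": 0,"ay": 0,"az": -7,"claw": 0},{"tx": 0,"ty": 0,"tz": 0,"ax": 0,"ay": 0,"az": -7,"claw": 0}]'

```text
clock: 17.78
tcp_pos: [0.5668, 0.2676, 0.299]
orientation: [2.724, 1.566, 0.0]
contact_force: [-0.5, -0.9, 0.4]
grip_width: 0.0856
gripper_force: 0.0
```

arm_command --plan '[{"tx": 0,"ty": 0,"tz": 0,"ax": 0,"ay": 0,"az": -7,"claw": 0},{"tx": 0,"ty": 0,"tz": 0,"ax": 0,"ay": 0,"az": -7,"claw": 0},{"tx": 0,"ty": 0,"tz": 0,"ax": 0,"ay": 0,"az": -7,"claw": 0},{"tx": 0,"ty": 0,"tz": 0,"ax": 0,"ay": 0,"az": -6,"claw": 0},{"tx": 0,"ty": 0,"tz": 0.015,"ax": 0,"ay": 0,"az": 0,"claw": 0},{"tx": 0,"ty": 0,"tz": 0.015,"ax": 0,"ay": 0,"az": 0,"claw": 0},{"tx": 0,"ty": 0,"tz": 0.01,"ax": 0,"ay": 0,"az": 0,"claw": 0},{"tx": 0,"ty": 0,"tz": 0,"ax": 0,"ay": 0,"az": 0,"claw": 0},{"tx": 0,"ty": 0,"tz": 0,"ax": 0,"ay": 0,"az": 0,"claw": 0},{"tx": 0,"ty": 0,"tz": 0,"ax": 0,"ay": 0,"az": 0,"claw": 0}]'

```text
clock: 18.62
tcp_pos: [0.5663, 0.268, 0.2592]
orientation: [-2.289, -2.152, -0.0]
contact_force: [0.1, -0.1, -0.5]
grip_width: 0.0856
gripper_force: 0.0
```

```bash
python3 s.py 0.566 0.268 0.236 86.5; python3 - <<'E'
from bub import *
im,m,T,o=snap('wrist','w7')
for d in r.tip_of('level','wrist')[:1]: print(world('wrist',d['location'],T))
read(im,m,T)
E
```

```text
t 18.62 j [-0.1161  0.6339 -0.5882  1.7605  0.4399  0.8815 -0.9614] p [0.5663 0.268  0.2592] yaw 86.47790734819893 zax [ 0.0001  0.0002 -1.    ] F [ 0.125  -0.1322 -0.4517] w 0.08562242763483974 0.0
tool shift [-0.     -0.0003  0.0232] turn deg [ 0.0077 -0.01   -0.0221]
[0.5682 0.2701 0.0295]
vial u -32.4 31.599999999999994 rows 36 114
lines [-10.399999999999999, 9.399999999999999] 161.85456931970114 158.35816090529195 bubble -7.799999999999997 7.799999999999997 offset toward feet mm 0.5
```

View pics/w7.png

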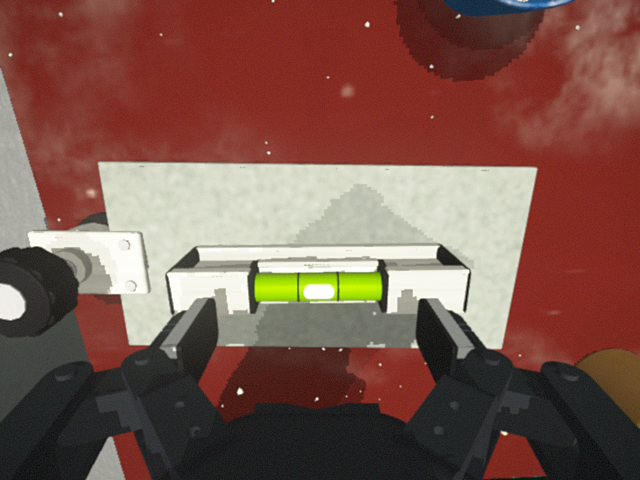

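The open fingers stand above both rails, clear of the vial at (318,290), and the bubble is still central. Descending.

arm_command --plan '[{"tx": 0,"ty": 0,"tz": 0.009,"ax": 0,"ay": 0,"az": 0,"claw": 0},{"tx": 0,"ty": 0,"tz": 0.005,"ax": 0,"ay": 0,"az": 0,"claw": 0},{"tx": 0,"ty": 0,"tz": 0.002,"ax": 0,"ay": 0,"az": 0,"claw": 0},{"tx": 0,"ty": 0,"tz": 0.001,"ax": 0,"ay": 0,"az": 0,"claw": 0},{"tx": 0,"ty": 0,"tz": 0.001,"ax": 0,"ay": 0,"az": 0,"claw": 0},{"tx": 0,"ty": 0,"tz": 0.001,"ax": 0,"ay": 0,"az": 0,"claw": 0},{"tx": 0,"ty": 0,"tz": 0,"ax": 0,"ay": 0,"az": 0,"claw": 0},{"tx": 0,"ty": 0,"tz": 0,"ax": 0,"ay": 0,"az": 0,"claw": 0},{"tx": 0,"ty": 0,"tz": 0,"ax": 0,"ay": 0,"az": 0,"claw": 0},{"tx": 0,"ty": 0,"tz": 0,"ax": 0,"ay": 0,"az": 0,"claw": 0}]'

```text
clock: 19.55
tcp_pos: [0.5662, 0.2678, 0.2402]
orientation: [2.289, 2.152, 0.0]
contact_force: [0.4, -1.2, 0.0]
grip_width: 0.0857
gripper_force: 0.0
```

arm_command --plan '[{"tx": 0,"ty": 0,"tz": 0.0005,"ax": 0,"ay": 0,"az": 0,"claw": 0},{"tx": 0,"ty": 0,"tz": 0.0005,"ax": 0,"ay": 0,"az": 0,"claw": 0},{"tx": 0,"ty": 0,"tz": 0.0005,"ax": 0,"ay": 0,"az": 0,"claw": 0},{"tx": 0,"ty": 0,"tz": 0.0005,"ax": 0,"ay": 0,"az": 0,"claw": 0},{"tx": 0,"ty": 0,"tz": 0,"ax": 0,"ay": 0,"az": 0,"claw": 0},{"tx": 0,"ty": 0,"tz": 0,"ax": 0,"ay": 0,"az": 0,"claw": 0},{"tx": 0,"ty": 0,"tz": 0,"ax": 0,"ay": 0,"az": 0,"claw": 0},{"tx": 0,"ty": 0,"tz": 0,"ax": 0,"ay": 0,"az": 0,"claw": 0},{"tx": 0,"ty": 0,"tz": 0,"ax": 0,"ay": 0,"az": 0,"claw": 0},{"tx": 0,"ty": 0,"tz": 0,"ax": 0,"ay": 0,"az": 0,"claw": 0}]'

```text
clock: 20.38
tcp_pos: [0.5661, 0.2678, 0.238]
orientation: [-2.289, -2.152, 0.0]
contact_force: [-0.3, 0.4, 0.1]
grip_width: 0.0853
gripper_force: 0.0
```

arm_command --plan '[{"tx": 0,"ty": 0,"tz": 0.0005,"ax": 0,"ay": 0,"az": 0,"claw": 0},{"tx": 0,"ty": 0,"tz": 0.0005,"ax": 0,"ay": 0,"az": 0,"claw": 0},{"tx": 0,"ty": 0,"tz": 0.0005,"ax": 0,"ay": 0,"az": 0,"claw": 0},{"tx": 0,"ty": 0,"tz": 0.0005,"ax": 0,"ay": 0,"az": 0,"claw": 0},{"tx": 0,"ty": 0,"tz": 0,"ax": 0,"ay": 0,"az": 0,"claw": 0},{"tx": 0,"ty": 0,"tz": 0,"ax": 0,"ay": 0,"az": 0,"claw": 0},{"tx": 0,"ty": 0,"tz": 0,"ax": 0,"ay": 0,"az": 0,"claw": 0},{"tx": 0,"ty": 0,"tz": 0,"ax": 0,"ay": 0,"az": 0,"claw": 0},{"tx": 0,"ty": 0,"tz": 0,"ax": 0,"ay": 0,"az": 0,"claw": 0},{"tx": 0,"ty": 0,"tz": 0,"ax": 0,"ay": 0,"az": 0,"claw": 0}]'

```text
clock: 21.22
tcp_pos: [0.5661, 0.2678, 0.2363]
orientation: [2.288, 2.152, 0.0]
contact_force: [-1.5, -1.1, 6.0]
grip_width: 0.0855
gripper_force: 2.7
```

arm_command --plan '[{"tx": 0,"ty": 0,"tz": 0.0003,"ax": 0,"ay": 0,"az": 0,"claw": 0},{"tx": 0,"ty": 0,"tz": 0,"ax": 0,"ay": 0,"az": 0,"claw": 0},{"tx": 0,"ty": 0,"tz": 0,"ax": 0,"ay": 0,"az": 0,"claw": 0},{"tx": 0,"ty": 0,"tz": 0,"ax": 0,"ay": 0,"az": 0,"claw": 0},{"tx": 0,"ty": 0,"tz": 0,"ax": 0,"ay": 0,"az": 0,"claw": 0},{"tx": 0,"ty": 0,"tz": 0,"ax": 0,"ay": 0,"az": 0,"claw": 0},{"tx": 0,"ty": 0,"tz": 0,"ax": 0,"ay": 0,"az": 0,"claw": 0},{"tx": 0,"ty": 0,"tz": 0,"ax": 0,"ay": 0,"az": 0,"claw": 0},{"tx": 0,"ty": 0,"tz": 0,"ax": 0,"ay": 0,"az": 0,"claw": 0},{"tx": 0,"ty": 0,"tz": 0,"ax": 0,"ay": 0,"az": 0,"claw": 0}]'

```text
clock: 22.05
tcp_pos: [0.5661, 0.2678, 0.2363]
orientation: [2.288, 2.152, -0.0]
contact_force: [-2.2, -1.8, 8.0]
grip_width: 0.0851
gripper_force: 3.8
```

arm_command --plan '[{"tx": 0,"ty": 0,"tz": 0,"ax": 0,"ay": 0,"az": 0,"claw": 0},{"tx": 0,"ty": 0,"tz": 0,"ax": 0,"ay": 0,"az": 0,"claw": 0},{"tx": 0,"ty": 0,"tz": 0,"ax": 0,"ay": 0,"az": 0,"claw": 0},{"tx": 0,"ty": 0,"tz": 0,"ax": 0,"ay": 0,"az": 0,"claw": 0},{"tx": 0,"ty": 0,"tz": 0,"ax": 0,"ay": 0,"az": 0,"claw": 0},{"tx": 0,"ty": 0,"tz": 0,"ax": 0,"ay": 0,"az": 0,"claw": 0},{"tx": 0,"ty": 0,"tz": 0,"ax": 0,"ay": 0,"az": 0,"claw": 0},{"tx": 0,"ty": 0,"tz": 0,"ax": 0,"ay": 0,"az": 0,"claw": 0},{"tx": 0,"ty": 0,"tz": 0,"ax": 0,"ay": 0,"az": 0,"claw": 0},{"tx": 0,"ty": 0,"tz": 0,"ax": 0,"ay": 0,"az": 0,"claw": 0}]'

```text
clock: 22.88
tcp_pos: [0.566, 0.2678, 0.2363]
orientation: [2.289, 2.152, -0.0]
contact_force: [-2.2, -1.4, 8.2]
grip_width: 0.0855
gripper_force: 3.8
```

```bash
python3 - <<'E'
from bub import *
F=[]
for k in range(6):
    im,m,T,o=snap('wrist','w8'); F.append(o['contact_force'])
print(np.mean(F,0),np.std(F,0)[2],o['clock'],o['tcp_pos'])
read(im,m,T)
E
```

```text
[-2.4969 -1.591   8.0565] 0.2772144062539713 23.1333 [0.566  0.2678 0.2363]
vial u -32.6 31.599999999999994 rows 37 117
lines [-10.399999999999999, 9.399999999999999] 171.52833848467162 162.75636174459046 bubble -7.799999999999997 7.399999999999999 offset toward feet mm 0.3
```

View pics/w8.png

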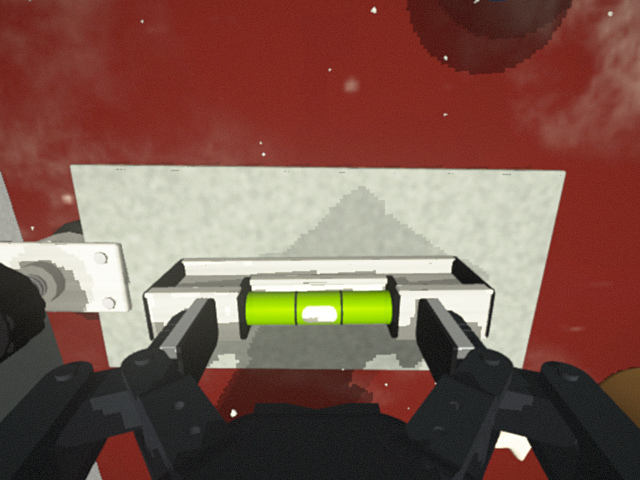

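Both fingers rest on the rails with a steady 8.1 N. The bubble at (319,313) sits between its lines, 0.3 mm off centre. Handing in.

```bash
python3 -c "
from bench import r
print(r.hand_in())"
```

```text
the job is handed in; nothing more can be done
None
```

I handed the job in with the level set on the middle of the board, the bubble about 0.3 mm from centre, and the fingers still pressing it down at about 8 N; it took about 23 s, and no verdict came back.

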